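# Rock a stuck tube block out of its dry bath

### The arm

A 6-joint arm with a two-finger parallel gripper is mounted at the origin on a cart in front of the work surface, level with it; the furniture and walls round the work are solid. World frame = base frame: x ahead of the robot, y to its left, z up, the work surface at z = 0. Lengths are in m, angles in rad, forces in N, time in s.
With the tool pointing down it reaches from about 0.325 to 0.875 m from the base axis. Payload 4.4 kg.
Tool frame: the origin (TCP) lies on the centre line of the jaws, within the pads' length; the fingertips stand tips_ahead ahead of it and the grasp point (between the pads) lies 8 mm behind it (tips_ahead is the distance from the TCP to the fingertips, in m); z points along the fingers, y is the line along which they close (so a half turn about z gives the same grasp; the last joint's range is limited). The gripper opens to 85 mm and grips with 20 to 120 N. Pads are 22 mm wide; open, the fingers measure 114 mm over their backs; the gripper's body (76 mm by 85 mm) begins 54 mm behind the grasp point. The pads swing forward as they close: fully open they stand 13 mm farther back than shut.
Start: joints at [-1.492, 0.207, 1.542, -0, 1.393, -0.15], TCP at [0.13, -0.56, 0.242] pointing down, gripper open.
Joint ranges: [-2.73, 2.73], [-0.86, 2.22], [0.23, 2.46], [-1.11, 4.25], [0.08, 2.63], [-2.82, 2.82]. Speed limits (rad/s): [2.79, 2.79, 3.14, 3.14, 3.14, 3.14].

### API

Orientations are given as a unit quaternion [x, y, z, w].
In Python, from station import sense, get_image, job_done, spot_in, outline_of, tip_of, tips_ahead gives the robot as it stands.
- The arm moves only by the tool apply_moves, never from a script. Its argument "targets" is a list of rows, each an object of numbers: "x", "y", "z": the shift along the tool's x, y, z scaled (see below); "wx", "wy", "wz": the turn, a rotation vector about the tool's x, y, z scaled (see below); "fingers": the opening, from -1 (shut) to 1 (fully open). A call has 1 to 8 rows; each row is the pose to reach, as a shift and turn from the pose commanded when the call began, along the tool's axes at that moment, turning the shorter way round; what a row does not reach only later rows make up. The controller multiplies each number of a shift by 0.1 m and each number of a turn by pi rad. A row lasts 1/8 s, in which the tool goes at most 62.5 mm and 10.7 degrees, less where a joint would pass 70% of its speed; a pose out of reach is approached as far as the arm can. A call with a number of a shift or a turn outside -1 to 1 is refused whole. A call with a gripper value outside its range is refused whole. The fingers move at their own pace and stop on an object; "newtons" is the grip in N (left out, the last holds). Time passes only in rows, so rows that repeat a pose let the fingers close. It gives the time, the measured TCP pose, the force, the opening and the grip force at its end, in the units of the state.
- sense(): the state, without advancing time (a new reading comes with each control period).
- get_image(name): name is "side" or "top" or "wrist"; returns a dict with "frame" (420x560x3 uint8, red, green, blue), "fx", "fy", "cx", "cy" (pixels), "k1" (the pictures are not rectified: a ray, as slopes to the right and down, at radius r is drawn at 1 + k1 r^2 times it, then the intrinsics apply), "pose" (4x4, takes a point from camera to world coordinates); the wrist camera has in their place "tool_from_camera" (4x4, takes a point from camera to tool coordinates, whose origin is the TCP and whose axes are the flange's). Camera axes: x right, y up, looking along -z (the intrinsics and any distortion apply to the point x, -y, -z); pixel columns grow to the right and rows downward; lengths in m; the calibration is good to about 2 mm. A picture is of the moment at which its call begins: read the wrist's pose just before it. There is no depth.
- job_done(): hands the job in; it is judged then, once.
Trained networks look in a picture, given as the dict that the camera call returned (one of the last four; its "shot" number tells which), for a name from the list of things; names that differ only in an ending like _2 or _b are one class to them, and where a whole thing is asked for, a point or a joint stands for the part that bears it (a point fixed in the world has none). Each returns a list of dicts, best first, with "p" (0 to 1); they miss things now and then, are a little off and sometimes report something else, mostly with a low value. They report only what shows in the picture. A call takes as long as a camera call.
- spot_in(picture, thing): "position" ([x, y, z] in m, in the coordinates of the camera as it stood for that picture, good to about 4 mm: the middle of the surface that is visible of it).
- outline_of(picture, thing): "pixels" (420x560 bool, what is visible of it).
- tip_of(picture, thing): "position" ([x, y, z] in m, in the coordinates of the camera as it stood for that picture, good to about 4 mm: a listed point, or the origin of a listed thing).
The state is a dict: "clock": time; "joint_pos": joint angles; "qvel": joint speeds; "tau": joint torques, N m; "tcp_pos": TCP position; "orientation": TCP orientation; "force": force on the tool from outside, world axes, zero at the start; "ft_torque": the same for the moment, N m; "finger_gap": finger opening in m; "grip_force": force on a finger pad.
Only numpy, scipy, OpenCV 4.12 (cv2) and the standard library are available. Lean on these libraries where they do the work, as an engineer would, in place of code of your own. Each camera call takes 0.05 s, during which the arm holds its last target. There are 200 camera calls.

### The job

Free the aluminium tube block that sits tight in the dry bath: take it by the bar on its top, tip it away from the control panel until the panel side pops up while the far side still sits on the well floor, then rock it back past level towards the panel until the far side pops up too, and only then lift it. Do not drag or lift the dry bath itself, and leave the beaker, timer and dish alone. Finish while still holding the block, level over the well and about two centimetres clear of the dry bath; do not put it down or let go.

Things in the scene. Friction and masses are not known exactly. Their poses are not given: they have to be found in the camera images.
- station: the dry bath: low white box loose on rubber feet, 3 kg; a straight pull on the block lifts it before the catches give. Origin on its underside below the well's centre; x points from the control panel (low black strip with knob and switch, at -x) to the far end, z up. Spans x -95 to +70 mm, y -56 to +56 mm; top 46 mm above the bench, panel 30 mm
- well_rim (a point): centre of the well's mouth, level with the dry bath's top, 46 mm above the bench; axes as the dry bath's. The well is 62 mm in x, 85 mm in y, 16 mm deep
- well_floor (a point): centre of the well floor, 30 mm above the bench. Catches: a sprung 8 mm steel roller along y in each long wall (axis at x = +-26.5 mm, 10 mm above the floor) hooks over the rib at the block's foot. It gives outwards at about 15 to 25 N upward on that side; once that side is up about 14 mm it springs back under the rib and bears it up
- tube_block: aluminium tube block, loose, 0.3 to 0.55 kg: 42 mm (its x) by 80 (y) by 40 mm high, six tube holes in its top, a rib along the foot of each long side (50 mm over the ribs) and a bail handle on top. Origin at the centre of its underside; axes parallel to the dry bath's while seated, x away from the panel, z up
- bar (a point): centre of the round steel bar of the bail handle, 95 mm above the block's underside, 55 mm above its top face; bar 12 mm thick, along the block's y, 56 mm free between its posts. Grasp from above, fingers closing along the block's x; a firm grip carries the block round with the wrist, a light one lets it turn about the bar. Axes as the block's
- front_foot (a point): middle of the block's lower edge on the panel side, at x = -25 mm, z = 0 of the block; once it is up on its roller, the block rocks back about this edge
- rear_foot (a point): middle of the block's lower edge on the far side, at x = +25 mm, z = 0 of the block; when tipped away from the panel the block turns about this edge, which stays in its corner on the well floor. About 0.25 to 0.35 rad of tip frees the other side
- beaker: bystander: clear beaker, 53 mm across, 70 mm high, origin at its underside
- timer: bystander: small white bench timer, 43 x 66 x 57 mm, origin at its underside
- petri_dish: bystander: round flat dish, 60 mm across, 15 mm high, origin at its underside

How it is judged:
By the outcome, as a careful person would: the job done as asked, in the order asked, and still so for the second after the job is handed in, while the arm keeps its last pose, push and grip.
It also fails if it takes over 38 s, if anything falls off the work surface, if the arm or the gripper's body presses on something with over 40 N, if the wrist force passes 120 N, or if a joint passes its speed limit or range.

## Working session

There is one attempt and no reset: what is moved stays moved. The work goes in short steps, Python scripts to look and compute and a tool call to move; the robot and the scene stay as the last step left them, time stands still between calls to the robot, and variables do not carry over. Pictures are saved under pics/ and viewed, at most 12 in all, crops included, and the job is handed in when it is done.

Besides the shell and the picture viewer there is one more tool, called after "Request:" as name([rows], argument=value, ...), one row to a line, values as JSON. apply_moves: Moves the arm, as the interface text tells. Its arguments: {"type":"object","properties":{"targets":{"type":"array","items":{"type":"object","properties":{"x":{"type":"number","minimum":-1,"maximum":1},"y":{"type":"number","minimum":-1,"maximum":1},"z":{"type":"number","minimum":-1,"maximum":1},"wx":{"type":"number","minimum":-1,"maximum":1},"wy":{"type":"number","minimum":-1,"maximum":1},"wz":{"type":"number","minimum":-1,"maximum":1},"fingers":{"type":"number"}}}},"newtons":{"type":"number"}},"required":["targets"]}

```bash
mkdir -p pics
cat > h.py <<'E'
import numpy as np, cv2
from scipy.spatial.transform import Rotation as R
from station import *
np.set_printoptions(precision=4,suppress=True)
def cam(name):
    s=sense(); im=get_image(name)
    if name=="wrist":
        T=np.eye(4);T[:3,:3]=R.from_quat(s["orientation"]).as_matrix();T[:3,3]=s["tcp_pos"]
        P=T@np.array(im["tool_from_camera"])
    else: P=np.array(im["pose"])
    return im,P
def W(P,p): return (P@np.append(p,1))[:3]
def save(im,n): cv2.imwrite("pics/"+n,np.ascontiguousarray(im["frame"][:,:,::-1]))
E
python3 - <<'E'
from h import *
s=sense();print(s, tips_ahead)
for n in ["top","side"]:
    im,P=cam(n);save(im,n+".png")
    for t in ["station","well_rim","tube_block","bar","front_foot","rear_foot","beaker","timer","petri_dish"]:
        print(n,t,[(round(d["p"],2),W(P,d["position"])) for d in tip_of(im,t)[:2]])
E
```

```text
{'clock': 0.0, 'joint_pos': array([-1.4925,  0.2075,  1.543 ,  0.    ,  1.3935, -0.1505]), 'qvel': array([ 0.0016, -0.0004,  0.001 , -0.0002,  0.0007,  0.0002]), 'tau': array([  0.0003, -38.3034, -29.1594,  -0.0004,   0.0105,   0.    ]), 'tcp_pos': array([ 0.1304, -0.5593,  0.2411]), 'orientation': array([ 0.9935,  0.1142,  0.0001, -0.0012]), 'force': array([ 0.6958, -0.6344, -0.2322]), 'ft_torque': array([-0.0295,  0.0221,  0.0151]), 'grip_force': 0.0, 'finger_gap': 0.08559652566735261} 0.011
top station [(0.57, array([ 0.4933,  0.0405, -0.005 ]))]
top well_rim [(0.61, array([0.4898, 0.0364, 0.0446]))]
top tube_block [(0.81, array([0.4927, 0.0399, 0.0292]))]
top bar [(0.6, array([0.4944, 0.0371, 0.1223]))]
top front_foot [(0.61, array([0.4665, 0.0297, 0.0338]))]
top rear_foot [(0.63, array([0.5146, 0.0478, 0.0312]))]
top beaker [(0.65, array([ 0.537 , -0.2936, -0.0001]))]
top timer [(0.61, array([ 0.4787,  0.3402, -0.0015]))]
top petri_dish [(0.77, array([ 0.3766, -0.283 , -0.0033]))]
side station []
side well_rim [(0.41, array([0.4812, 0.3296, 0.0007]))]
side tube_block []
side bar []
side front_foot []
side rear_foot []
side beaker [(0.55, array([ 0.539 , -0.2969,  0.0007]))]
side timer [(0.83, array([0.4834, 0.3337, 0.001 ]))]
side petri_dish [(0.56, array([ 0.3806, -0.2872,  0.0037]))]
```

View pics/top.png

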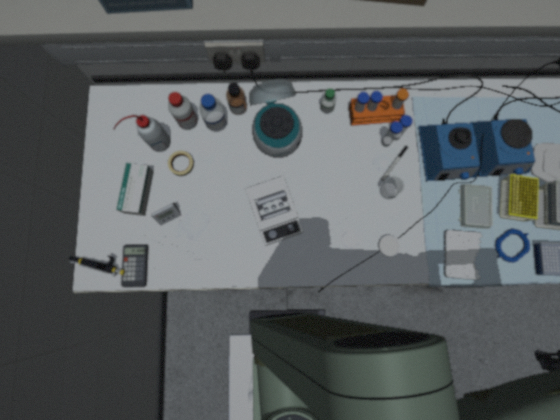

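View pics/side.png

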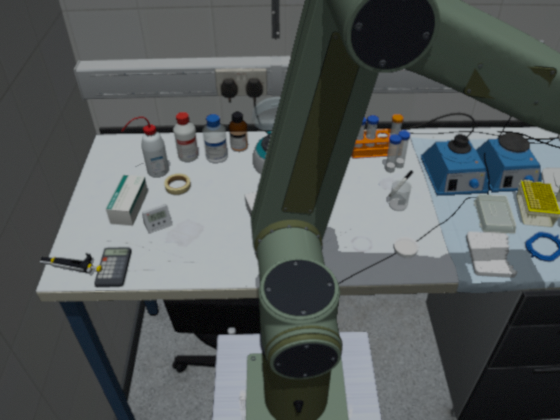

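```bash
cat >> h.py <<'E'
def rel(pos,yaw,tip=0.,s=None):
    "row for TCP at pos, tool y along block x (yaw), tipped by tip about block y"
    s=s or sense(); R0=R.from_quat(s["orientation"])
    c,n=np.cos(yaw),np.sin(yaw)
    Rt=R.from_matrix(np.array([[-n,c,0],[c,n,0],[0,0,-1]]).T.reshape(3,3).T if 0 else np.column_stack([[-n,c,0],[c,n,0],[0,0,-1]]))
    Rt=R.from_rotvec(tip*np.array([-n,c,0]))*Rt
    return R0.inv().apply(np.array(pos)-s["tcp_pos"])/0.1,(R0.inv()*Rt).as_rotvec()/np.pi
E
python3 - <<'E'
from h import *
print(rel([.47,.03,.28],.36))
E
```

```text
(array([ 4.6456, -4.9763, -0.3771]), array([-0.    ,  0.    , -0.5418]))
```

Run:
```python
from h import *
s=sense();p0=np.array(s["tcp_pos"]);p1=np.array([.47,.03,.28]);R0=R.from_quat(s["orientation"])
d=(p1-p0)/6
for i in range(6): print((R0*R.from_rotvec([0,0,-.5418/6*np.pi*i])).inv().apply(d)/.1)
```

```text
[ 0.7743 -0.8294 -0.0629]
[ 0.9755 -0.5795 -0.0629]
[ 1.0987 -0.2833 -0.0629]
[ 1.1341  0.0355 -0.0629]
[ 1.0788  0.3515 -0.0629]
[ 0.9373  0.6394 -0.0629]
```

Request:
apply_moves([
  {"x":0.77,"y":-0.83,"z":-0.06,"wz":-0.09,"fingers":1},
  {"x":0.77,"y":-0.83,"z":-0.06,"wz":-0.09,"fingers":1},
])

```text
validation failed for argument at $.ta...
```

Request:
apply_moves([
  {"x":0.97,"y":-0.58,"z":-0.06,"wz":-0.09,"fingers":1},
  {"x":0.97,"y":-0.58,"z":-0.06,"wz":-0.09,"fingers":1},
])

```text
validation failed for argument at $.ta...
```

Request:
apply_moves([
  {"x":1,"y":-0.28,"z":-0.06,"wz":-0.09,"fingers":1},
  {"x":1,"y":-0.28,"z":-0.06,"wz":-0.09,"fingers":1},
])

```text
validation failed for argument at $.ta...
```

Request:
apply_moves([
  {"x":1,"y":0.03,"z":-0.06,"wz":-0.09,"fingers":1},
  {"x":1,"y":0.03,"z":-0.06,"wz":-0.09,"fingers":1},
])

```text
validation failed for argument at $.ta...
```

Request:
apply_moves([
  {"x":1,"y":0.35,"z":-0.06,"wz":-0.09,"fingers":1},
  {"x":1,"y":0.35,"z":-0.06,"wz":-0.09,"fingers":1},
])

```text
validation failed for argument at $.ta...
```

Run:
```python
from h import *
s=sense();print(s["clock"],s["tcp_pos"],s["force"],rel([.47,.03,.28],.36))
```

```text
1.0 [ 0.1304 -0.56    0.2423] [ 0.4515 -0.6305 -0.0577] (array([ 4.6456, -4.9763, -0.3771]), array([-0.    ,  0.    , -0.5418]))
```

Request:
apply_moves([
  {"x":0.77,"y":-0.83,"z":-0.06,"wx":0.0,"wy":0.0,"wz":-0.09,"fingers":1.0},
  {"x":0.77,"y":-0.83,"z":-0.06,"wx":0.0,"wy":0.0,"wz":-0.09,"fingers":1.0},
])

```text
clock: 1.25
tcp_pos: [0.187, -0.4604, 0.248]
orientation: [0.967, 0.254, 0.0, -0.0]
force: [1.0, 0.0, 0.2]
finger_gap: 0.0853
grip_force: 0.0
```

Request:
apply_moves([
  {"x":0.97,"y":-0.58,"z":-0.06,"wx":0.0,"wy":0.0,"wz":-0.09,"fingers":1.0},
  {"x":0.97,"y":-0.58,"z":-0.06,"wx":0.0,"wy":0.0,"wz":-0.09,"fingers":1.0},
])

```text
clock: 1.5
tcp_pos: [0.2435, -0.3618, 0.2545]
orientation: [0.921, 0.388, 0.0, 0.0]
force: [0.0, 0.5, 0.3]
finger_gap: 0.0857
grip_force: 0.0
```

Request:
apply_moves([
  {"x":1.0,"y":-0.28,"z":-0.06,"wx":0.0,"wy":0.0,"wz":-0.09,"fingers":1.0},
  {"x":1.0,"y":-0.28,"z":-0.06,"wx":0.0,"wy":0.0,"wz":-0.09,"fingers":1.0},
])

```text
clock: 1.75
tcp_pos: [0.2936, -0.2706, 0.2606]
orientation: [0.857, 0.515, 0.0, 0.0]
force: [1.4, 0.1, 0.3]
finger_gap: 0.0854
grip_force: 0.0
```

Request:
apply_moves([
  {"x":1.0,"y":0.03,"z":-0.06,"wx":0.0,"wy":0.0,"wz":-0.09,"fingers":1.0},
  {"x":1.0,"y":0.03,"z":-0.06,"wx":0.0,"wy":0.0,"wz":-0.09,"fingers":1.0},
])

```text
clock: 2.0
tcp_pos: [0.3437, -0.184, 0.2668]
orientation: [0.776, 0.631, 0.0, 0.001]
force: [0.6, -0.1, 0.8]
finger_gap: 0.0854
grip_force: 0.0
```

Request:
apply_moves([
  {"x":1.0,"y":0.35,"z":-0.06,"wx":0.0,"wy":0.0,"wz":-0.09,"fingers":1.0},
  {"x":1.0,"y":0.35,"z":-0.06,"wx":0.0,"wy":0.0,"wz":-0.09,"fingers":1.0},
])

```text
clock: 2.25
tcp_pos: [0.399, -0.0936, 0.2728]
orientation: [0.68, 0.734, 0.0, 0.001]
force: [0.1, -0.2, -0.5]
finger_gap: 0.0857
grip_force: 0.0
```

Run:
```python
from h import *
s=sense();print(s["clock"],s["tcp_pos"],s["force"],rel([.47,.03,.28],.36))
```

```text
2.25 [ 0.399  -0.0936  0.2728] [ 0.1449 -0.2021 -0.4541] (array([ 1.1783,  0.8031, -0.0713]), array([ 0.0004,  0.0002, -0.0902]))
```

Request:
apply_moves([
  {"x":1.0,"y":0.8,"z":-0.07,"wx":0.0,"wy":0.0,"wz":-0.09,"fingers":1.0},
  {"x":1.0,"y":0.8,"z":-0.07,"wx":0.0,"wy":0.0,"wz":-0.09,"fingers":1.0},
  {"x":1.0,"y":0.8,"z":-0.07,"wx":0.0,"wy":0.0,"wz":-0.09,"fingers":1.0},
])

```text
clock: 2.62
tcp_pos: [0.4722, 0.0132, 0.2796]
orientation: [0.569, 0.823, 0.001, 0.0]
force: [-0.1, -0.3, -1.0]
finger_gap: 0.0851
grip_force: 0.0
```

Run:
```python
from h import *
s=sense();print(s["clock"],s["tcp_pos"])
im,P=cam("wrist");save(im,"w1.png")
for t in ["well_rim","tube_block","bar","front_foot","rear_foot","station"]:
    print(t,[(round(d["p"],2),W(P,d["position"])) for d in tip_of(im,t)[:2]])
m=outline_of(im,"bar")
for t in ["station","bar","tube_block"]:
    m=outline_of(im,t)
    if m:
        px=m[0]["pixels"].astype(np.uint8);print(t,m[0]["p"],cv2.minAreaRect(cv2.findNonZero(px)))
print(im["fx"],im["cx"],im["cy"],im["k1"],P)
```

```text
2.625 [0.4722 0.0132 0.2796]
well_rim []
tube_block [(0.81, array([0.4949, 0.0327, 0.0297]))]
bar [(0.82, array([0.4945, 0.0372, 0.1285]))]
front_foot [(0.58, array([0.471 , 0.0306, 0.0282])), (0.56, array([ 0.537 , -0.297 , -0.0012]))]
rear_foot [(0.66, array([0.5172, 0.0448, 0.0249]))]
station []
station 0.6 ((298.07568359375, 165.04782104492188), (146.588623046875, 99.01336669921875), 2.544804573059082)
bar 0.84 ((307.4103698730469, 177.07586669921875), (43.68192672729492, 95.08708190917969), 4.763641834259033)
tube_block 0.61 ((307.6329650878906, 177.57421875), (42.0020866394043, 92.63162994384766), 2.6025619506835938)
325.81446040568375 282.6174525057846 211.6690522551756 -0.037366076566150125 [[ 0.9355 -0.337  -0.1058  0.4455]
 [ 0.3532  0.8944  0.2745  0.0828]
 [ 0.0021 -0.2942  0.9557  0.4119]
 [ 0.      0.      0.      1.    ]]
```

View pics/w1.png

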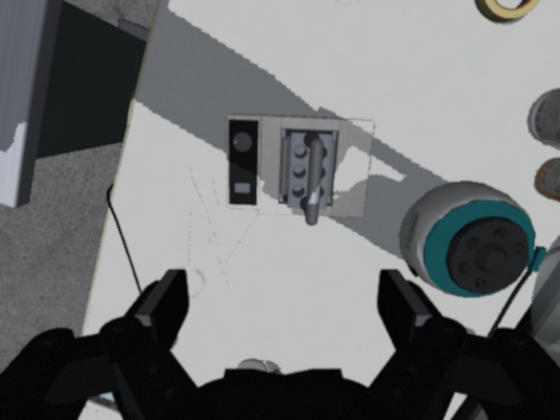

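```bash
cat >> h.py <<'E'
def ray(im,P,uv,z):
    x=(uv[0]-im["cx"])/im["fx"];y=(uv[1]-im["cy"])/im["fy"];k=im["k1"];a=1.
    for _ in range(20): a=1+k*((x/a)**2+(y/a)**2)
    d=P[:3,:3]@np.array([x/a,-y/a,-1.]);o=P[:3,3];return o+d*(z-o[2])/d[2]
E
python3 - <<'E'
from h import *
im,P=cam("wrist")
q=[ray(im,P,u,z) for u,z in [((374,121),.046),((363,216),.046),((258,117),.046),((262,211),.046),((228,114),.03),((224,209),.03)]]
for a in q: print(a)
def ang(a,b): d=b-a;return np.arctan2(d[1],d[0]),np.linalg.norm(d)
print(ang(q[1],q[0]),ang(q[5],q[4]),ang(q[4],q[0]),ang(q[5],q[1]))
for t in ["bar"]:
  m=outline_of(im,t)[0]["pixels"]
  ys,xs=np.nonzero(m)
  for r in range(ys.min(),ys.max()+1,6):
    x=xs[ys==r]; print(r,x.min(),x.max(),ray(im,P,(x.mean(),r),.131))
f=[W(P,tip_of(im,t)[0]["position"]) for t in ["front_foot","rear_foot"]];print(f,ang(*f))
c=cv2.resize(im["frame"][100:230,210:390],None,fx=4,fy=4,interpolation=cv2.INTER_CUBIC)
save({"frame":c},"w2.png")
E
```

```text
[0.5415 0.1046 0.046 ]
[0.5749 0.0012 0.046 ]
[0.4219 0.0647 0.046 ]
[ 0.4609 -0.0341  0.046 ]
[0.3881 0.0556 0.03  ]
[ 0.4171 -0.0527  0.03  ]
(np.float64(1.8833666078638576), np.float64(0.10863321292499231)) (np.float64(1.8324185167337084), np.float64(0.11215206189912592)) (np.float64(0.30912651196443997), np.float64(0.16182809884689983)) (np.float64(0.32947319409845505), np.float64(0.1675352919096266))
127 294 310 [0.4643 0.0731 0.131 ]
133 290 334 [0.474  0.0715 0.131 ]
139 291 334 [0.4762 0.067  0.131 ]
145 291 333 [0.4777 0.0622 0.131 ]
151 291 333 [0.4795 0.0575 0.131 ]
157 291 332 [0.481  0.0526 0.131 ]
163 290 332 [0.4825 0.0477 0.131 ]
169 290 330 [0.4836 0.0425 0.131 ]
175 290 330 [0.4856 0.0376 0.131 ]
181 290 329 [0.4871 0.0325 0.131 ]
187 289 329 [0.4887 0.0274 0.131 ]
193 290 329 [0.4911 0.0225 0.131 ]
199 290 329 [0.4931 0.0173 0.131 ]
205 302 326 [0.4989 0.0136 0.131 ]
211 307 321 [0.501  0.0083 0.131 ]
217 309 321 [0.504  0.0034 0.131 ]
[array([0.4708, 0.0304, 0.0262]), array([0.5192, 0.044 , 0.0288])] (np.float64(0.27480563223659027), np.float64(0.05031848566878773))
```

View pics/w2.png

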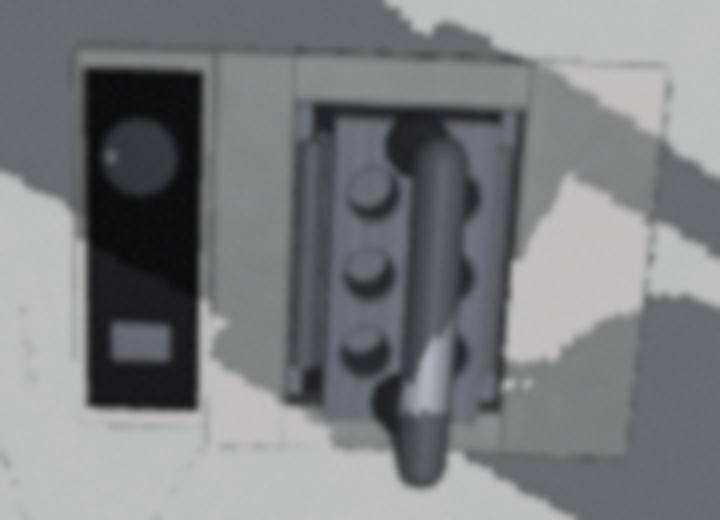

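Run:
```python
from h import *
im,P=cam("wrist")
def ang(a,b): d=b-a;return round(np.arctan2(d[1],d[0]),3),round(np.linalg.norm(d),4)
c=lambda u,z: ray(im,P,(210+u[0]/4,100+u[1]/4),z)
A,B,C,D=[c(u,.046) for u in [(666,66),(626,455),(217,52),(207,445)]]
print(A,B,C,D,ang(B,A),ang(D,C),ang(C,A),ang(D,B))
e,f=c((439,150),.125),c((423,470),.125);print("bar",e,f,ang(f,e),(e+f)/2)
yaw=.32;ux=np.array([np.cos(yaw),np.sin(yaw),0])
print("well from end:",(A+B)/2-.07*ux)
w=[c(u,.046) for u in [(295,103),(520,110),(283,405),(497,410)]];print("well",w,np.mean(w,0))
```

```text
[0.542  0.1105 0.046 ] [0.5777 0.0059 0.046 ] [0.4269 0.0715 0.046 ] [ 0.4608 -0.034   0.046 ] (np.float64(1.9), np.float64(0.1105)) (np.float64(1.882), np.float64(0.1108)) (np.float64(0.327), np.float64(0.1216)) (np.float64(0.329), np.float64(0.1235))
bar [0.4823 0.0707 0.125 ] [0.5062 0.0022 0.125 ] (np.float64(1.906), np.float64(0.0725)) [0.4943 0.0364 0.125 ]
well from end: [0.4934 0.0362 0.046 ]
well [array([0.4512, 0.0662, 0.046 ]), array([0.5094, 0.0859, 0.046 ]), array([ 0.4776, -0.0148,  0.046 ]), array([0.5365, 0.0054, 0.046 ])] [0.4937 0.0357 0.046 ]
```

Run:
```python
from h import *
print(rel([.494,.0364,.19],.328)); print(sense()["joint_pos"])
```

```text
(array([0.1688, 0.3112, 0.893 ]), array([ 0.    , -0.    ,  0.0084]))
[-0.1634 -0.0485  1.7385  0.      1.4515 -0.5177]
```

Request:
apply_moves([
  {"x":0.17,"y":0.31,"z":0.4,"wx":0.0,"wy":0.0,"wz":0.008,"fingers":1.0},
  {"x":0.17,"y":0.31,"z":0.9,"wx":0.0,"wy":0.0,"wz":0.008,"fingers":1.0},
  {"x":0.17,"y":0.31,"z":0.9,"wx":0.0,"wy":0.0,"wz":0.008,"fingers":1.0},
])

```text
clock: 3.8
tcp_pos: [0.4901, 0.0372, 0.185]
orientation: [0.581, 0.814, -0.003, -0.005]
force: [0.1, -0.3, 0.3]
finger_gap: 0.0858
grip_force: 0.0
```

Run:
```python
from h import *
im,P=cam("wrist");save(im,"w3.png")
print([(round(d["p"],2),W(P,d["position"])) for d in tip_of(im,"bar")[:2]])
print(rel([.494,.0364,.116],.328))
```

```text
[(0.83, array([0.4944, 0.0319, 0.1297]))]
(array([ 0.0001, -0.0024,  0.7405]), array([0.0001, 0.    , 0.0004]))
```

View pics/w3.png

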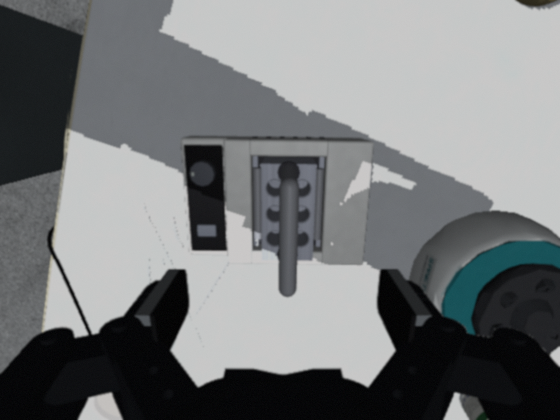

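Request:
apply_moves([
  {"x":0.0,"y":0.0,"z":0.4,"wx":0.0,"wy":0.0,"wz":0.0,"fingers":1.0},
  {"x":0.0,"y":0.0,"z":0.7,"wx":0.0,"wy":0.0,"wz":0.0,"fingers":1.0},
  {"x":0.0,"y":0.0,"z":0.74,"wx":0.0,"wy":0.0,"wz":0.0,"fingers":0.0},
  {"x":0.0,"y":0.0,"z":0.74,"wx":0.0,"wy":0.0,"wz":0.0,"fingers":-0.5},
  {"x":0.0,"y":0.0,"z":0.74,"wx":0.0,"wy":0.0,"wz":0.0,"fingers":-0.5},
], newtons=20)

```text
clock: 4.53
tcp_pos: [0.4958, 0.0363, 0.1176]
orientation: [0.582, 0.813, 0.001, 0.002]
force: [0.3, 0.9, 0.1]
finger_gap: 0.0321
grip_force: 0.0
```

Run:
```python
from h import *
s=sense();print(s)
im,P=cam("wrist");
a=outline_of(im,"bar")
if a:
  m=a[0]["pixels"];ys,xs=np.nonzero(m);print(a[0]["p"])
  for r in range(ys.min(),ys.max()+1,10):
    x=xs[ys==r]; print(r,x.min(),x.max(),ray(im,P,(x.mean(),r),.125))
save(im,"w4.png")
```

```text
{'clock': 4.525, 'joint_pos': array([-0.1012,  0.1841,  1.8499, -0.    ,  1.1031, -0.4304]), 'qvel': array([ 0.0026,  0.003 ,  0.0073,  0.0006, -0.0025, -0.    ]), 'tau': array([ -0.0153, -32.7419, -24.6789,  -0.0011,   0.0015,  -0.0001]), 'tcp_pos': array([0.4958, 0.0363, 0.1176]), 'orientation': array([0.5817, 0.8134, 0.0011, 0.002 ]), 'force': array([0.2921, 0.9286, 0.0698]), 'ft_torque': array([-0.0438, -0.0297, -0.0043]), 'grip_force': 0.0, 'finger_gap': 0.03209711925539103}
0.8
165 250 293 [0.4739 0.0869 0.125 ]
175 243 316 [0.478  0.0842 0.125 ]
185 241 317 [0.4791 0.0804 0.125 ]
195 241 315 [0.48   0.0764 0.125 ]
205 242 315 [0.4815 0.0726 0.125 ]
215 243 315 [0.4831 0.0687 0.125 ]
225 242 315 [0.4842 0.0646 0.125 ]
235 243 313 [0.4854 0.0604 0.125 ]
245 243 314 [0.487  0.0563 0.125 ]
255 244 314 [0.4887 0.0521 0.125 ]
265 249 313 [0.491 0.048 0.125]
275 250 313 [0.4927 0.0436 0.125 ]
285 250 312 [0.494  0.0389 0.125 ]
295 249 312 [0.4954 0.0342 0.125 ]
305 263 290 [0.4954 0.0289 0.125 ]
315 263 290 [0.497 0.024 0.125]
325 263 290 [0.4987 0.019  0.125 ]
335 264 290 [0.5006 0.0139 0.125 ]
345 264 289 [0.5022 0.0086 0.125 ]
355 263 289 [0.5038 0.0031 0.125 ]
365 267 286 [ 0.5058 -0.0024  0.125 ]
```

View pics/w4.png

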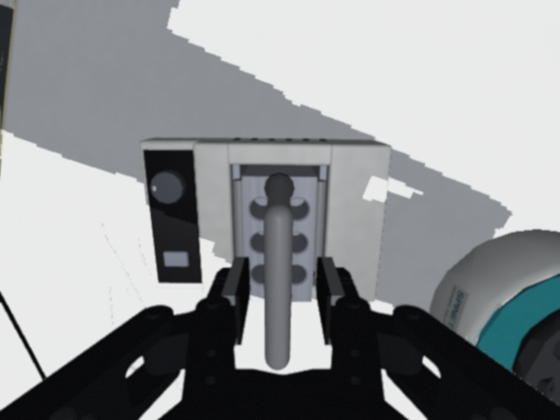

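Run:
```python
from h import *
s=sense();print(s["clock"],s["tcp_pos"],rel([.494-.001,.0364,.116],.328))
```

```text
4.625 [0.4952 0.0364 0.117 ] (array([ 0.007 , -0.0208,  0.0097]), array([0.001 , 0.0004, 0.0004]))
```

Request:
apply_moves([
  {"x":0.0,"y":-0.01,"z":0.0,"wx":0.0,"wy":0.0,"wz":0.0,"fingers":-0.5},
  {"x":0.0,"y":-0.01,"z":0.0,"wx":0.0,"wy":0.0,"wz":0.0,"fingers":-1.0},
  {"x":0.0,"y":-0.01,"z":0.0,"wx":0.0,"wy":0.0,"wz":0.0,"fingers":-1.0},
  {"x":0.0,"y":-0.01,"z":0.0,"wx":0.0,"wy":0.0,"wz":0.0,"fingers":-1.0},
], newtons=20)

```text
clock: 5.12
tcp_pos: [0.4933, 0.0363, 0.1156]
orientation: [0.582, 0.813, 0.0, 0.0]
force: [-0.2, 1.5, 3.3]
finger_gap: 0.0112
grip_force: 19.7
```

Run:
```python
from h import *
s=sense();print(s)
```

```text
{'clock': 5.125, 'joint_pos': array([-0.1018,  0.1843,  1.8545,  0.0003,  1.102 , -0.4312]), 'qvel': array([ 0.0004,  0.0003,  0.0002,  0.0011,  0.0012, -0.0016]), 'tau': array([ -0.3521, -31.6571, -23.6423,  -0.2483,   0.0363,  -0.0597]), 'tcp_pos': array([0.4933, 0.0363, 0.1156]), 'orientation': array([0.5817, 0.8134, 0.0003, 0.0003]), 'force': array([-0.2158,  1.4828,  3.2761]), 'ft_torque': array([ 0.0958, -0.0465, -0.013 ]), 'grip_force': 19.7444549202919, 'finger_gap': 0.011203437406649842}
```

Request:
apply_moves([
  {"x":0.0,"y":0.0,"z":0.0,"wx":0.0,"wy":0.0,"wz":0.0,"fingers":-1.0},
  {"x":0.0,"y":0.0,"z":0.0,"wx":0.0,"wy":0.0,"wz":0.0,"fingers":-1.0},
  {"x":0.0,"y":0.044,"z":-0.01,"wx":0.016,"wy":0.0,"wz":0.0,"fingers":-1.0},
  {"x":0.0,"y":0.087,"z":-0.018,"wx":0.032,"wy":0.0,"wz":0.0,"fingers":-1.0},
  {"x":0.0,"y":0.087,"z":-0.018,"wx":0.032,"wy":0.0,"wz":0.0,"fingers":-1.0},
], newtons=120)

```text
clock: 5.75
tcp_pos: [0.5002, 0.0385, 0.1174]
orientation: [0.581, 0.812, -0.043, -0.031]
force: [-4.5, -1.3, 9.7]
finger_gap: 0.0086
grip_force: 119.2
```

```bash
cat >> h.py <<'E'
Y=.328;UX=np.array([np.cos(Y),np.sin(Y),0]);UY=np.array([-np.sin(Y),np.cos(Y),0])
T0=np.array([.4931,.0361,.116])
def st():
    s=sense();p=s["tcp_pos"]-T0;A=R.from_quat(s["orientation"]).as_matrix()
    print("t",s["clock"],"dx,dy,dz mm",1e3*np.array([p@UX,p@UY,p[2]]),"tip",np.arctan2(-A[:,2]@UX,-A[2,2]),"F x,y,z",np.array([s["force"]@UX,s["force"]@UY,s["force"][2]]),"My",s["ft_torque"]@UY,"grip",s["grip_force"],s["finger_gap"])
E
python3 -c "
from h import *
st()"
```

```text
t 5.75 dx,dy,dz mm [ 7.5045 -0.0001  1.3625] tip 0.10535728584995285 F x,y,z [-4.7013  0.2194  9.7055] My 0.7434265961357224 grip 119.21871185302734 0.008596134661969493
```

```bash
cat >> h.py <<'E'
def rows(frm,tos):
    "frm,tos: (dx,dz mm,tip) nominal -> tool y,z,wx"
    x,z,t=frm
    for X,Z,T in tos:
        a=np.array([X-x,Z-z])/100; c,n=np.cos(t),np.sin(t)
        print("y %.3f z %.3f wx %.4f"%(a@[c,-n],a@[-n,-c],(T-t)/np.pi))
def tipped(t,h=86,b=0): # about rear foot
    return (-25*np.cos(t)+h*np.sin(t)+25, 25*np.sin(t)+h*(np.cos(t)-1)+b, t)
E
python3 -c "
from h import *
rows((8.7,1.8,.1),[tipped(t,b=-.3) for t in (.15,.2,.25,.3,.34,.37)])"
```

```text
y 0.043 z -0.011 wx 0.0159
y 0.087 z -0.020 wx 0.0318
y 0.131 z -0.027 wx 0.0477
y 0.176 z -0.032 wx 0.0637
y 0.212 z -0.034 wx 0.0764
y 0.239 z -0.035 wx 0.0859
```

Request:
apply_moves([
  {"x":0.0,"y":0.043,"z":-0.011,"wx":0.016,"wy":0.0,"wz":0.0,"fingers":-1.0},
  {"x":0.0,"y":0.087,"z":-0.02,"wx":0.032,"wy":0.0,"wz":0.0,"fingers":-1.0},
  {"x":0.0,"y":0.087,"z":-0.02,"wx":0.032,"wy":0.0,"wz":0.0,"fingers":-1.0},
], newtons=120)

```text
clock: 6.12
tcp_pos: [0.5093, 0.0415, 0.1187]
orientation: [0.579, 0.809, -0.083, -0.059]
force: [-2.2, -1.0, 8.4]
finger_gap: 0.0084
grip_force: 119.2
```

```bash
python3 -c "
from h import *
st()
im,P=cam('wrist');save(im,'w5.png')
for t in ['front_foot','rear_foot','bar','tube_block','station','well_rim']: print(t,[(d['p'],((W(P,d['position'])-T0)@np.array([UX,UY,[0,0,1]]).T)+[0,0,.116]) for d in tip_of(im,t)[:1]])
"
```

```text
t 6.125 dx,dy,dz mm [17.055  -0.1105  2.7368] tip 0.20439989711519616 F x,y,z [-2.4164 -0.282   8.4289] My 0.6051956723097431 grip 119.23243045806885 0.008363019107111215
front_foot [(0.86, array([-0.0218,  0.0003,  0.036 ]))]
rear_foot [(0.77, array([ 0.0297, -0.0004,  0.0296]))]
bar [(0.79, array([ 0.0187, -0.0014,  0.1311]))]
tube_block [(0.93, array([ 0.0005, -0.0021,  0.0291]))]
station []
well_rim []
```

View pics/w5.png

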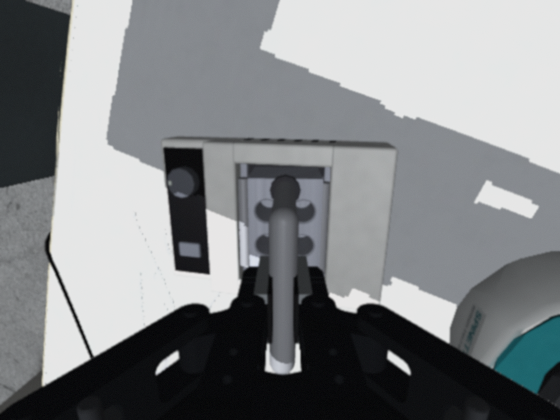

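```bash
python3 -c "
from h import *
rows(tipped(.2,b=-.3),[tipped(t,b=-.3) for t in (.25,.3,.35,.38)])"
```

```text
y 0.043 z -0.011 wx 0.0159
y 0.087 z -0.021 wx 0.0318
y 0.131 z -0.028 wx 0.0477
y 0.158 z -0.031 wx 0.0573
```

Request:
apply_moves([
  {"x":0.0,"y":0.043,"z":-0.011,"wx":0.016,"wy":0.0,"wz":0.0,"fingers":-1.0},
  {"x":0.0,"y":0.087,"z":-0.021,"wx":0.032,"wy":0.0,"wz":0.0,"fingers":-1.0},
  {"x":0.0,"y":0.087,"z":-0.021,"wx":0.032,"wy":0.0,"wz":0.0,"fingers":-1.0},
], newtons=120)

```text
clock: 6.85
tcp_pos: [0.518, 0.0445, 0.1191]
orientation: [0.575, 0.804, -0.124, -0.088]
force: [-1.7, -1.9, 7.0]
finger_gap: 0.0084
grip_force: 119.3
```

```bash
cat >> h.py <<'E'
def look(n="wrist"):
    im,P=cam(n)
    for t in ['front_foot','rear_foot','bar','tube_block','station']: print(t,[(round(d['p'],2),(((W(P,d['position'])-T0)@np.array([UX,UY,[0,0,1]]).T)+[0,0,.116])*1e3) for d in tip_of(im,t)[:1]])
    return im,P
E
python3 -c "
from h import *
st();look()
"
```

```text
t 6.85 dx,dy,dz mm [26.261  -0.1114  3.0873] tip 0.304501892785076 F x,y,z [-2.2028 -1.2586  7.0115] My 0.5666998823326237 grip 119.31353330612183 0.008445639297085123
front_foot [(0.73, array([-25.8474,  -1.9684,  42.7868]))]
rear_foot [(0.55, array([26.2636, -1.5473, 31.1736]))]
bar [(0.88, array([ 30.    ,  -0.3337, 130.731 ]))]
tube_block [(0.95, array([-6.9407, -0.0218, 35.9123]))]
station []
```

Request:
apply_moves([
  {"x":0.0,"y":0.043,"z":-0.009,"wx":0.016,"wy":0.0,"wz":0.0,"fingers":-1.0},
  {"x":0.0,"y":0.065,"z":-0.012,"wx":0.024,"wy":0.0,"wz":0.0,"fingers":-1.0},
  {"x":0.0,"y":0.065,"z":-0.012,"wx":0.024,"wy":0.0,"wz":0.0,"fingers":-1.0},
], newtons=120)

```text
clock: 7.52
tcp_pos: [0.524, 0.0465, 0.1186]
orientation: [0.571, 0.799, -0.154, -0.11]
force: [-1.4, 0.3, 7.7]
finger_gap: 0.0083
grip_force: 119.3
```

```bash
python3 -c "
from h import *
st();im,P=look();save(im,'w6.png')
rows(tipped(.3,b=-.3),[tipped(t,b=-.3) for t in (.35,.375)])
"
```

```text
t 7.525 dx,dy,dz mm [32.6452 -0.0766  2.5915] tip 0.37967049645640494 F x,y,z [-1.2028  0.7504  7.6932] My 0.6023065271388135 grip 119.3359637260437 0.00833866255144707
front_foot [(0.98, array([-20.9486,   1.5685,  47.0898]))]
rear_foot [(0.64, array([24.3259, -1.0215, 28.5985]))]
bar [(0.76, array([ 35.9449,  -0.655 , 129.1784]))]
tube_block [(0.76, array([-2.2619, -2.3954, 36.6986]))]
station []
y 0.043 z -0.011 wx 0.0159
y 0.065 z -0.016 wx 0.0239
```

View pics/w6.png

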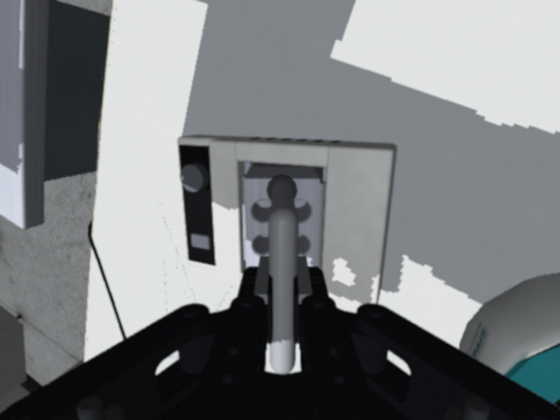

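```bash
cat >> h.py <<'E'
def fr(t,fx,fz,h=86): return (fx+25*np.cos(t)+h*np.sin(t), fz-25*np.sin(t)+h*np.cos(t)-h, t)
E
python3 -c "
from h import *
c=tipped(.375,b=-.3); c=(c[0],c[1]+.4-.8,c[2])
print(c)
rows(c,[fr(.33,-23.5,16.2),fr(.28,-25,14.3),fr(.24,-25.5,14.3)])
rows(fr(.24,-25.5,14.3),[fr(.2,-25.5,14.3),fr(.15,-25.7,14.3),fr(.1,-26,14.3),fr(.05,-26,14.3)])
"
```

```text
(np.float64(33.23674695359223), np.float64(2.480468711610219), 0.375)
y -0.052 z 0.010 wx -0.0143
y -0.103 z 0.024 wx -0.0302
y -0.143 z 0.020 wx -0.0430
y -0.035 z -0.009 wx -0.0127
y -0.080 z -0.019 wx -0.0286
y -0.127 z -0.025 wx -0.0446
y -0.172 z -0.031 wx -0.0605
```

Request:
apply_moves([
  {"x":0.0,"y":-0.026,"z":0.005,"wx":-0.007,"wy":0.0,"wz":0.0,"fingers":-1.0},
  {"x":0.0,"y":-0.052,"z":0.01,"wx":-0.014,"wy":0.0,"wz":0.0,"fingers":-1.0},
  {"x":0.0,"y":-0.077,"z":0.017,"wx":-0.022,"wy":0.0,"wz":0.0,"fingers":-1.0},
  {"x":0.0,"y":-0.103,"z":0.022,"wx":-0.03,"wy":0.0,"wz":0.0,"fingers":-1.0},
  {"x":0.0,"y":-0.103,"z":0.022,"wx":-0.03,"wy":0.0,"wz":0.0,"fingers":-1.0},
], newtons=120)

```text
clock: 8.45
tcp_pos: [0.5143, 0.0436, 0.1195]
orientation: [0.576, 0.805, -0.114, -0.082]
force: [2.3, -0.3, 1.3]
finger_gap: 0.0088
grip_force: 118.3
```

```bash
python3 -c "
from h import *
st();im,P=look();print(fr(.28,-25,14.3))
"
```

```text
t 8.45 dx,dy,dz mm [22.5258  0.2818  3.5098] tip 0.28119248572240274 F x,y,z [ 2.0962 -1.0053  1.2788] My -0.1963149354409293 grip 118.28439474105835 0.008798131128737549
front_foot [(0.73, array([-25.0962,   4.7947,  40.8683]))]
rear_foot [(0.65, array([22.0259, -0.0416, 28.8647]))]
bar [(0.69, array([ 25.2845,  -0.6507, 128.7338]))]
tube_block [(0.72, array([-4.0863, -3.18  , 35.7493]))]
station []
(np.float64(22.792971734283054), np.float64(4.041876480623458), 0.28)
```

```bash
python3 -c "
from h import *
rows(fr(.28,-25,14.4),[fr(.24,-25.5,14.3),fr(.2,-25.5,14.3),fr(.15,-25.7,14.3)])
"
```

```text
y -0.039 z -0.007 wx -0.0127
y -0.074 z -0.015 wx -0.0255
y -0.120 z -0.022 wx -0.0414
```

Request:
apply_moves([
  {"x":0.0,"y":-0.039,"z":-0.007,"wx":-0.0127,"wy":0.0,"wz":0.0,"fingers":-1.0},
  {"x":0.0,"y":-0.074,"z":-0.015,"wx":-0.0255,"wy":0.0,"wz":0.0,"fingers":-1.0},
  {"x":0.0,"y":-0.12,"z":-0.022,"wx":-0.0414,"wy":0.0,"wz":0.0,"fingers":-1.0},
  {"x":0.0,"y":-0.12,"z":-0.022,"wx":-0.0414,"wy":0.0,"wz":0.0,"fingers":-1.0},
], newtons=120)

```text
clock: 9.25
tcp_pos: [0.5034, 0.0399, 0.1251]
orientation: [0.58, 0.811, -0.062, -0.045]
force: [1.3, 0.1, 1.4]
finger_gap: 0.0084
grip_force: 118.3
```

```bash
python3 -c "
from h import *
st();im,P=look();print(fr(.15,-25.7,14.3))
save(im,'w7.png')
rows(fr(.15,-25.7,14.3),[fr(.1,-26,14.3),fr(.05,-26,14.3),fr(.0,-26,14.3),fr(-.06,-26,14.5),fr(-.12,-26,14.5)])
"
```

```text
t 9.25 dx,dy,dz mm [10.9756  0.3281  9.0662] tip 0.15337238586623397 F x,y,z [ 1.2487 -0.3358  1.443 ] My -0.03653250419885808 grip 118.26378464698792 0.008406866104448095
front_foot [(0.89, array([-25.9002,   1.1013,  42.0469]))]
rear_foot [(0.67, array([21.7603, -0.6456, 38.1362]))]
bar [(0.91, array([ 11.1869,  -0.0099, 139.1765]))]
tube_block [(0.69, array([-6.3022, -2.0662, 38.5448]))]
station []
(np.float64(11.87095634113059), np.float64(9.598359390659652), 0.15)
y -0.046 z -0.011 wx -0.0159
y -0.090 z -0.020 wx -0.0318
y -0.134 z -0.027 wx -0.0477
y -0.188 z -0.035 wx -0.0668
y -0.242 z -0.037 wx -0.0859
```

View pics/w7.png

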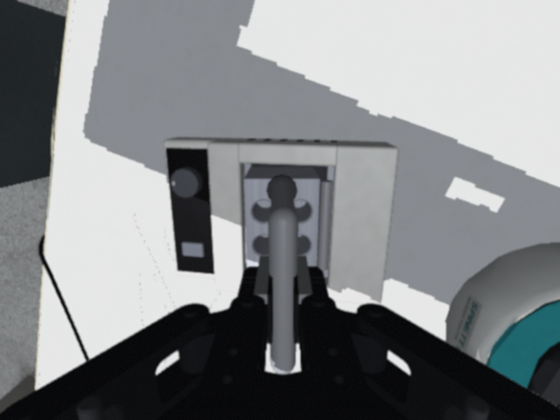

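Request:
apply_moves([
  {"x":0.0,"y":-0.046,"z":-0.011,"wx":-0.0159,"wy":0.0,"wz":0.0,"fingers":-1.0},
  {"x":0.0,"y":-0.09,"z":-0.02,"wx":-0.0318,"wy":0.0,"wz":0.0,"fingers":-1.0},
  {"x":0.0,"y":-0.134,"z":-0.027,"wx":-0.0477,"wy":0.0,"wz":0.0,"fingers":-1.0},
  {"x":0.0,"y":-0.134,"z":-0.027,"wx":-0.0477,"wy":0.0,"wz":0.0,"fingers":-1.0},
], newtons=120)

```text
clock: 10.05
tcp_pos: [0.4911, 0.0358, 0.1295]
orientation: [0.582, 0.813, -0.002, -0.001]
force: [0.0, 0.9, 1.5]
finger_gap: 0.0084
grip_force: 118.2
```

```bash
python3 -c "
from h import *
st();im,P=look();print(fr(0,-26,14.3))
rows(fr(.0,-26,14.3),[fr(-.06,-26,14.5),fr(-.12,-26,14.5),fr(-.16,-26,14.5)])
"
```

```text
t 10.05 dx,dy,dz mm [-2.0169  0.3417 13.5183] tip 0.00416494830616952 F x,y,z [0.3212 0.8438 1.5285] My 0.08196013049999706 grip 118.2331109046936 0.008397002975072154
front_foot [(0.98, array([-27.8537,   5.0459,  44.8509]))]
rear_foot [(0.63, array([22.0504, -1.1794, 44.003 ]))]
bar [(0.57, array([ -3.1381,  -0.9255, 138.4809]))]
tube_block [(0.9, array([-6.348 , -3.8567, 43.6559]))]
station []
(np.float64(-1.0), np.float64(14.299999999999997), 0)
y -0.052 z -0.015 wx -0.0191
y -0.105 z -0.026 wx -0.0382
y -0.140 z -0.031 wx -0.0509
```

Request:
apply_moves([
  {"x":0.0,"y":-0.052,"z":-0.015,"wx":-0.0191,"wy":0.0,"wz":0.0,"fingers":-1.0},
  {"x":0.0,"y":-0.105,"z":-0.026,"wx":-0.0382,"wy":0.0,"wz":0.0,"fingers":-1.0},
  {"x":0.0,"y":-0.14,"z":-0.031,"wx":-0.0509,"wy":0.0,"wz":0.0,"fingers":-1.0},
  {"x":0.0,"y":-0.14,"z":-0.031,"wx":-0.0509,"wy":0.0,"wz":0.0,"fingers":-1.0},
], newtons=120)

```text
clock: 10.85
tcp_pos: [0.4785, 0.0313, 0.1325]
orientation: [0.58, 0.811, 0.064, 0.046]
force: [1.5, 0.4, -1.3]
finger_gap: 0.0085
grip_force: 118.5
```

```bash
python3 -c "
from h import *
st();im,P=look();print(fr(-.16,-26,14.5));save(im,'w8.png')
rows(fr(-.16,-26,14.5),[fr(-.1,-25.5,15.5),fr(0,-25,16)])
"
```

```text
t 10.85 dx,dy,dz mm [-15.364    0.2052  16.512 ] tip -0.15716960243092407 F x,y,z [ 1.5192 -0.1387 -1.299 ] My -0.22634338094503276 grip 118.53445172309875 0.008462676964361078
front_foot [(0.57, array([-21.1829,   2.4756,  42.2015]))]
rear_foot [(0.7, array([23.4489, -1.7223, 51.2652]))]
bar [(0.66, array([-16.0963,  -1.1264, 144.3677]))]
tube_block [(0.83, array([-0.8464, -1.0874, 46.768 ]))]
station []
(np.float64(-15.020683684434479), np.float64(17.384501535660064), -0.16)
y 0.058 z 0.007 wx 0.0191
y 0.146 z 0.038 wx 0.0509
```

View pics/w8.png

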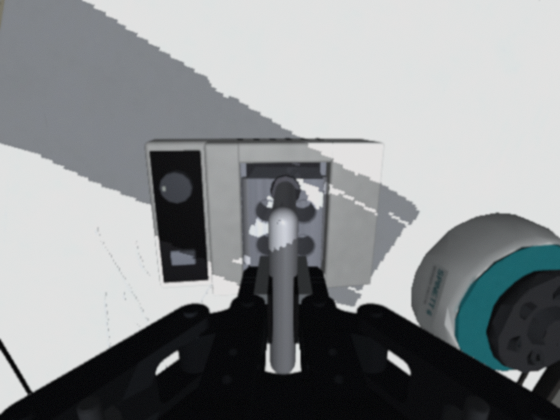

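Request:
apply_moves([
  {"x":0.0,"y":0.058,"z":0.002,"wx":0.0191,"wy":0.0,"wz":0.0,"fingers":-1.0},
  {"x":0.0,"y":0.105,"z":0.015,"wx":0.035,"wy":0.0,"wz":0.0,"fingers":-1.0},
  {"x":0.0,"y":0.146,"z":0.03,"wx":0.0509,"wy":0.0,"wz":0.0,"fingers":-1.0},
  {"x":0.0,"y":0.146,"z":0.03,"wx":0.0509,"wy":0.0,"wz":0.0,"fingers":-1.0},
], newtons=120)

```text
clock: 11.65
tcp_pos: [0.4926, 0.0366, 0.131]
orientation: [0.581, 0.814, -0.002, -0.002]
force: [-0.9, 0.1, -4.3]
finger_gap: 0.0086
grip_force: 118.0
```

```bash
python3 -c "
from h import *
st();look();print(rel(T0+[0,0,.037],.328))
"
```

```text
t 11.65 dx,dy,dz mm [-0.3269  0.6181 14.953 ] tip 0.0050042974177067065 F x,y,z [-0.7632  0.3979 -4.3309] My -0.043385981786553916 grip 118.04594278335571 0.0086115692662389
front_foot [(0.72, array([-22.8326,  -0.2486,  45.4039]))]
rear_foot [(0.76, array([25.2617, -1.4817, 43.2115]))]
bar [(0.75, array([ -1.2259,   0.6351, 144.1213]))]
tube_block [(0.76, array([-2.5284, -1.3195, 45.7676]))]
station []
(array([-0.0032,  0.0091, -0.2111]), array([-0.0011, -0.0001,  0.0003]))
```

Request:
apply_moves([
  {"x":0.0,"y":0.0,"z":-0.05,"wx":0.0,"wy":0.0,"wz":0.0,"fingers":-1.0},
  {"x":0.0,"y":0.0,"z":-0.1,"wx":0.0,"wy":0.0,"wz":0.0,"fingers":-1.0},
  {"x":0.0,"y":0.0,"z":-0.16,"wx":0.0,"wy":0.0,"wz":0.0,"fingers":-1.0},
  {"x":0.0,"y":0.0,"z":-0.21,"wx":0.0,"wy":0.0,"wz":0.0,"fingers":-1.0},
  {"x":0.0,"y":0.0,"z":-0.21,"wx":0.0,"wy":0.0,"wz":0.0,"fingers":-1.0},
  {"x":0.0,"y":0.0,"z":-0.21,"wx":0.0,"wy":0.0,"wz":0.0,"fingers":-1.0},
], newtons=120)

```text
clock: 12.7
tcp_pos: [0.4927, 0.0362, 0.153]
orientation: [0.582, 0.813, -0.001, -0.001]
force: [0.2, 0.4, -4.2]
finger_gap: 0.0086
grip_force: 118.0
```

```bash
python3 -c "
from h import *
st();im,P=look();save(im,'w9.png');print(rel(T0+[0,0,.037],.328))
"
```

```text
t 12.7 dx,dy,dz mm [-0.3585  0.2626 37.0024] tip 0.003088743338873544 F x,y,z [ 0.3153  0.3079 -4.1866] My -0.012371594638714222 grip 118.04593920707703 0.008569066317189499
front_foot [(0.82, array([-24.3133,   2.6608,  63.2522]))]
rear_foot [(0.93, array([27.292 ,  1.3344, 64.7185]))]
bar [(0.57, array([ -1.4759,  -0.0096, 168.2498]))]
tube_block [(0.7, array([-1.1995, -2.6889, 66.1136]))]
station []
(array([-0.0024,  0.0034, -0.0009]), array([-0.001 , -0.0001,  0.0004]))
```

View pics/w9.png

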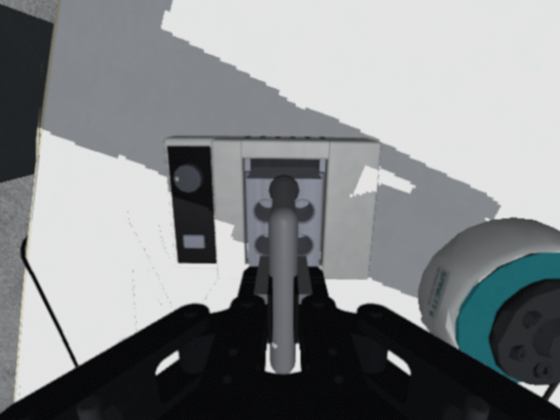

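The picture shows the block held level over the well, with the bar at about (283, 270) between the pads and the dry bath still in place. The block's underside measures about 65 mm above the bench, so it is about 20 mm clear of the dry bath.

```bash
python3 -c "
from station import *
print(job_done())"
```

```text
the job is handed in; nothing more can be done
None
```

The job is handed in: I tipped the block away from the panel until that side came up, rocked it back past level until the far side came up too, then lifted it. It is still gripped, level over the well and about 2 cm clear, at 12.7 s. The dry bath showed no visible shift, and the arm stayed well clear of the beaker, timer and dish.

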